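# Index the drilling jig and lift its cassette out by the catches

## Task

The block in the blue cassette has been drilled. Run the jig's carriage by its black handle along the rail, out from under the drill-bush bridge, until it sits in the next station's detent (carriage pointer at the green mark); then pinch the cassette's two orange side catches together and lift the cassette straight out of the carriage. Finish while holding it still and level in the gripper about 10 cm above the carriage, leaving the carriage in that station and the tools round about where they lie; do not put the cassette down or let go.

Things in the scene. Friction and masses are not known exactly. Their poses are not given: they have to be found in the camera images.
- drill_jig: fixed drilling jig: plywood board 225 x 400 mm, top 18 mm high, steel guide rail along its y; origin on the table under the rail's middle, x away from the robot, z up. Drilling station at y = -85 mm (red mark), unloading station at y = +85 mm (green mark); end stops 46 mm high at both ends
- bridge (a point): centre of the top of the steel bush plate over the drilling station, 126 mm above the table. The plate is 50 mm along y and 12 mm thick, reaches from 38 mm on the robot's side of this point to 108 mm behind it, stands on a grey column behind the rail and carries two brass bushes 8 mm high; the cassette cannot be lifted under it
- carriage (a joint): travel of the carriage along the jig's +y, m: 0 = drilling station (start), 0.170 = unloading station, stops at -0.02 and 0.19. A sprung plunger holds it at either station (about 8 N to push it out of or into a station) and draws it home from about 5 mm either side; elsewhere it slides with about 1.2 N of friction plus 6 N per m/s and stays where left
- carriage_seat (a point): centre of the carriage's flat top, 46 mm above the table, on which the cassette stands; the aluminium carriage is 110 mm (x) x 130 mm (y), axes as the jig's. Two steel keepers (32 mm long in y, from 31.5 to 44.5 mm either side of this point in x, top 24 mm above it) hold the catches' hooks down
- unload_station (a point): fixed point on the jig where carriage_seat lies when the carriage is in the unloading station
- handle (a point): point on the axis of the carriage's upright black handle, a cylinder 20 mm across from 35 mm below this point (46 mm above the table) to 25 mm above it. It stands 80 mm towards the robot and 45 mm towards -y from carriage_seat, clear of the bridge over the whole travel, on an arm of the carriage 30 mm wide in y
- cassette: loose blue cassette, foot 54 x 100 x 10 mm, holding a wooden block 34 x 86 mm (top 54 mm up), about 0.3 kg; origin at the centre of its underside, axes as the jig's. Above the keepers its walls reach 22 mm either side of its middle plane. It stands in the carriage with 1.5 mm play, locked down by the hooks of both catches until both are pushed in
- catch_front (a joint): push-in of the catch on the robot's side (towards the cassette's middle), m: 0 = out and hooked, free of the keeper from 0.0035, fully in at 0.006 (hard stop). Spring 3 N at rest, 6 N fully in
- catch_back (a joint): the same for the catch on the far side, which pushes in towards the robot
- catch_front_pad (a point): centre of the front catch's outer face, an orange upright plate 22 mm wide (y), free from 28 to 62 mm above the cassette's underside; this point is 46 mm above the underside, 30 mm from the middle plane. The two faces are 60 mm apart at rest, 48 mm fully in; they bear a firm grip and carry the cassette by friction (20 N is ample)
- catch_back_pad (a point): the same for the back catch
- tape_measure: bystander: yellow tape measure 37 x 87 x 64 mm, loose, right of the jig
- pencil: bystander: orange pencil 172 mm long, loose, left of the jig
- block_3: bystander: wooden blank 30 x 120 x 18 mm, loose, lying right of the jig
Mind the look-alikes: they are no part of the job. What is shaped like the cassette but yellow is not meant.

How it is judged:
By the outcome, as a careful person would: the job done as asked, in the order asked, and still so for the second after the job is handed in, while the arm keeps its last pose, push and grip.
It also fails if it takes over 51 s, if anything falls off the work surface, if the arm or the gripper's body presses on something with over 40 N, if the wrist force passes 120 N, or if a joint passes its speed limit or range.

## Robot

A 6-joint arm with a two-finger parallel gripper is mounted at the origin on a cart in front of the work surface, level with it; the furniture and walls round the work are solid. World frame = base frame: x ahead of the robot, y to its left, z up, the work surface at z = 0. Lengths are in m, angles in degrees, forces in N, time in s.
With the tool pointing down it reaches from about 0.375 to 0.9 m from the base axis. Payload 3.1 kg.
Tool frame: the origin (TCP) lies between the finger pads; the fingertips stand 11 mm ahead of it and the grasp point (between the pads) lies 8 mm behind it; z points along the fingers, y is the line along which they close (so a half turn about z gives the same grasp; the last joint's range is limited). The gripper opens to 87 mm and grips with 3 to 60 N. Pads are 19 mm wide; open, the fingers measure 117 mm over their backs; the gripper's body (75 mm by 190 mm) begins 51 mm behind the grasp point.
Start: joints at [-84.998, 30.224, 82.088, -0, 67.689, -10.227], TCP at [0.164, -0.603, 0.234] pointing down, gripper open.
Joint ranges: [-176.69, 176.69], [-43.24, 126.21], [12.49, 139.97], [-82, 262], [0, 151.66], [-163.58, 163.58]. Speed limits (degrees/s): [159.86, 159.86, 180, 180, 180, 180].

## Interface

Orientations are given as a 3x3 rotation matrix whose columns are the frame's x, y, z axes.
In Python, from rig import bot, viewer, workorder, nets gives the robot as it stands. The module is installed in compiled form; this text tells all that it offers.
- The arm moves only by the tool move_arm, never from a script. Its argument "increments" is a list of rows, each a list of 7 numbers: the shift along the tool's x, y, z normalised to -1 to 1, where 1 is 0.3 m, then the turn, a rotation vector about the tool's x, y, z normalised to -1 to 1, where 1 is pi rad, then the opening, from 0 (shut) to 1 (fully open). In form: [[tx, ty, tz, wx, wy, wz, grip], ...]. A call has 1 to 10 rows; each row is the pose to reach, as a shift and turn from the pose commanded when the call began, along the tool's axes at that moment, turning the shorter way round; what a row does not reach only later rows make up. A row lasts 1/12 s, in which the tool goes at most 41.7 mm and 7.16 degrees, less where a joint would pass 70% of its speed; a pose out of reach is approached as far as the arm can. A call with a number of a shift or a turn outside -1 to 1 is refused whole. A call with a gripper value outside its range is refused whole. The fingers move at their own pace and stop on an object; the grip force is fixed at half the most. Time passes only in rows, so rows that repeat a pose let the fingers close. It gives the time, the measured TCP pose, the force, the opening and the grip force at its end, in the units of the state.
- bot.read_state(): the state, without advancing time (a new reading comes with each control period).
- viewer.capture(name): name is "side" or "top" or "wrist"; returns a dict with "image" (400x640x3 uint8, blue, green, red), "K" (3x3 intrinsics, pixels), "dist" ([k1, k2, p1, p2, k3] as OpenCV has them; the pictures are not rectified), "eye" and "orientation" of the camera in the world. Camera axes: x right, y up, looking along -z (the intrinsics and any distortion apply to the point x, -y, -z); pixel columns grow to the right and rows downward; lengths in m; the calibration is good to about 2 mm. A picture is of the moment at which its call begins. There is no depth.
- workorder.hand_in(): hands the job in; it is judged then, once.
Trained networks look in the newest picture that a camera, given by its name, has taken for a name from the list of things; names that differ only in an ending like _2 or _b are one class to them, and where a whole thing is asked for, a point or a joint stands for the part that bears it (a point fixed in the world has none). Each returns a list of dicts, best first, with "conf" (0 to 1); they miss things now and then, are a little off and sometimes report something else, mostly with a low value. They report only what shows in the picture. A call takes as long as a camera call. They do not tell look-alikes from the thing itself.
- nets.find_in(camera, thing): "location" ([column, row] in pixels, amid what is visible of it).
The state is a dict: "time_s": time; "joint_positions": joint angles; "qvel": joint speeds; "tau": joint torques, N m; "position": TCP position; "tcp_rot": TCP orientation; "force": force on the tool from outside, world axes, zero at the start; "moment": the same for the moment, N m; "opening": opening from 0.0 (shut) to 1.0 (fully open); "grasp_force": force on a finger pad.
Only numpy, scipy, OpenCV 4.12 (cv2) and the standard library are available. Lean on these libraries where they do the work, as an engineer would, in place of code of your own. Each camera call takes 0.05 s, during which the arm holds its last target. There are 200 camera calls.

## Working session

There is one attempt and no reset: what is moved stays moved. The work goes in short steps, Python scripts to look and compute and a tool call to move; the robot and the scene stay as the last step left them, time stands still between calls to the robot, and variables do not carry over. Pictures are saved under pics/ and viewed, at most 10 in all, crops included, and the job is handed in when it is done.

Besides the shell and the picture viewer there is one more tool, called after "Request:" by a JSON object that holds its "api" and its "payload", one argument or row to a line. move_arm: Moves the arm, as the interface text tells. Its arguments: {"type":"object","properties":{"increments":{"type":"array"}},"required":["increments"]}

```bash
mkdir -p pics
cat > h.py <<'E'
import numpy as np, cv2
from rig import bot, viewer, workorder, nets
def cap(n,f=None):
    c=viewer.capture(n)
    if f: cv2.imwrite('pics/'+f,c['image'])
    return c
def ray(c,px):
    u=cv2.undistortPoints(np.array([[px]],float),np.array(c['K']),np.array(c['dist']))[0,0]
    d=np.array(c['orientation'])@np.array([u[0],-u[1],-1.]); return np.array(c['eye']),d
def at(c,px,z):
    e,d=ray(c,px); return e+d*(z-e[2])/d[2]
def proj(c,P):
    p=np.array(c['orientation']).T@(np.array(P)-np.array(c['eye'])); p=p*[1,-1,-1]
    return cv2.projectPoints(p.reshape(1,1,3),np.zeros(3),np.zeros(3),np.array(c['K']),np.array(c['dist']))[0].ravel()
def st():
    s=bot.read_state(); print(s['time_s'],np.round(s['position'],4),np.round(s['tcp_rot'],3).tolist(),np.round(s['force'],1),s['opening'],s['grasp_force'])
    return s
E
python3 - <<'E'
from h import *
st()
for n in('side','top'):
    c=cap(n,n+'0.png'); print(n,np.round(c['eye'],3))
    for t in('drill_jig','handle','cassette','catch_front','catch_back','tape_measure','bridge'):
        print(t,[(np.round(r['location']).tolist(),round(r['conf'],2)) for r in nets.find_in(n,t)[:4]])
E
```

```text
0.0 [ 0.1642 -0.6023  0.2326] [[0.965, 0.263, -0.0], [0.263, -0.965, 0.002], [0.0, -0.002, -1.0]] [-0.5 -0.4 -0.3] 0.997865109102451 0.0
side [0.132 0.869 0.587]
drill_jig [([319.0, 253.0], 0.65)]
handle [([358.0, 225.0], 0.8)]
cassette [([344.0, 216.0], 0.95), ([231.0, 246.0], 0.95)]
catch_front [([235.0, 242.0], 0.56), ([350.0, 214.0], 0.42)]
catch_back [([216.0, 238.0], 0.37)]
tape_measure [([372.0, 183.0], 0.49)]
bridge [([316.0, 251.0], 0.84)]
top [0.51  0.031 1.228]
drill_jig [([299.0, 218.0], 0.64)]
handle [([338.0, 233.0], 0.78), ([300.0, 221.0], 0.52)]
cassette [([263.0, 149.0], 0.91), ([318.0, 225.0], 0.82), ([422.0, 258.0], 0.18)]
catch_front []
catch_back []
tape_measure [([428.0, 207.0], 0.83), ([337.0, 234.0], 0.55)]
bridge [([302.0, 219.0], 0.63)]
```

Run:
```python
import cv2
a=cv2.imread('pics/top0.png');b=cv2.imread('pics/side0.png')
cv2.imwrite('pics/t.png',cv2.resize(a[90:320,180:480],None,fx=2.6,fy=2.6,interpolation=2))
cv2.imwrite('pics/s.png',cv2.resize(b[130:350,150:450],None,fx=2.6,fy=2.6,interpolation=2))
```

```text
(no output)
```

View pics/t.png

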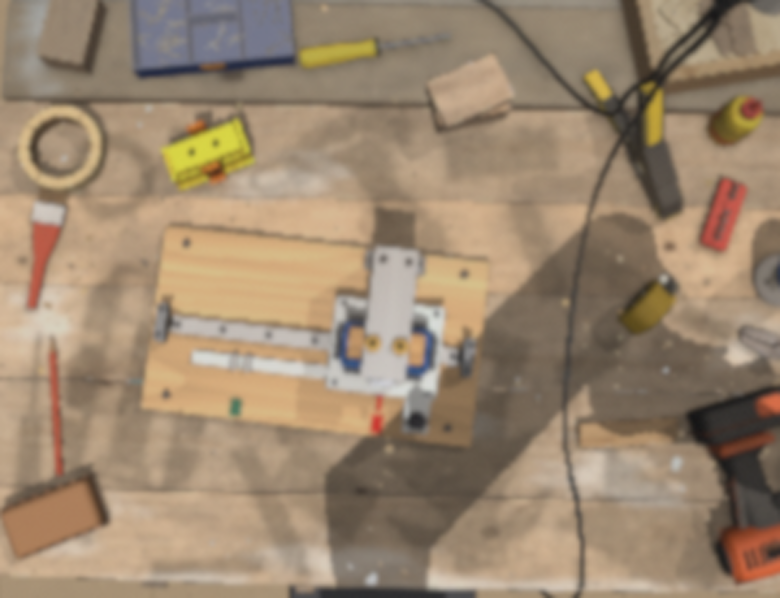

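View pics/s.png

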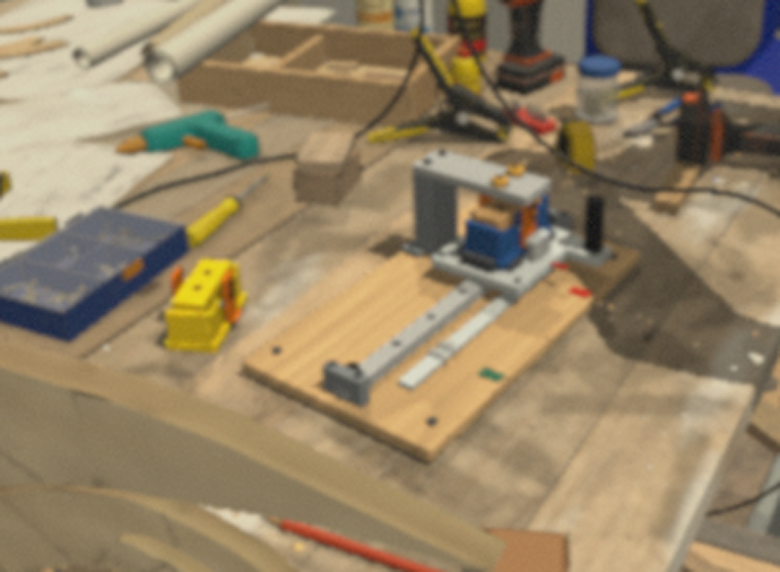

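The top view shows three cassette-like things: the blue cassette under the bridge (crop 387,345; full 329,223), the yellow look-alike (crop 208,153; full 260,149) and the blue organiser box (full 262,105). I choose the blue one under the bridge. The handle is at crop (416,420), the red mark at (377,415) and the green mark at (236,407).

Run:
```python
from h import *
c=cap('top');s=cap('side')
T=lambda x,y:(180+x/2.6,90+y/2.6)
S=lambda x,y:(150+x/2.6,130+y/2.6)
n=[(168,226),(488,260),(472,445),(143,408)]
P=np.array([at(c,T(*p),.018)[:2] for p in n]);print('corners',P.round(3).tolist(),P.mean(0).round(4))
print('sides',[np.linalg.norm(P[i]-P[(i+1)%4]).round(3) for i in range(4)])
y=(P[0]-P[1])+(P[3]-P[2]);y/=np.linalg.norm(y);yaw=np.degrees(np.arctan2(-y[0],y[1]));print('yaw',yaw)
q=[(276,369),(430,455)]
for nm,t in(('red',(377,415)),('green',(236,407))):print(nm,at(c,T(*t),.018).round(4))
print('green side',at(s,S(490,374),.018).round(4),'red side',at(s,S(580,292),.018).round(4))
for nm,t,z in(('stopL',(163,318),.046),('stopR',(467,354),.046),('bushes',(387,344),.134),('handletop',(416,420),.106)):print(nm,at(c,T(*t),z).round(4))
print('handle side top',at(s,S(595,198),.106).round(4),'base',at(s,S(594,250),.046).round(4))
```

```text
corners [[0.701, 0.282], [0.667, -0.108], [0.445, -0.092], [0.48, 0.304]] [0.5733 0.0964]
sides [np.float64(0.392), np.float64(0.223), np.float64(0.397), np.float64(0.223)]
yaw -4.976288220272941
red [0.4782 0.0223 0.018 ]
green [0.4837 0.1913 0.018 ]
green side [0.4851 0.1973 0.018 ] red side [0.4679 0.0289 0.018 ]
stopL [0.5868 0.2777 0.046 ]
stopR [ 0.5523 -0.0816  0.046 ]
bushes [0.5581 0.0138 0.134 ]
handletop [ 0.4759 -0.0204  0.106 ]
handle side top [ 0.4739 -0.016   0.106 ] base [ 0.471  -0.0132  0.046 ]
```

Request:
{"api": "move_arm", "payload": {
  "increments": [
    [0.76,-0.8,0,0,0,0.112,1],
    [0.76,-0.8,0,0,0,0.112,1],
    [0.76,-0.8,0,0,0,0.112,1],
    [0.76,-0.8,0,0,0,0.112,1],
    [0.76,-0.8,0,0,0,0.112,1],
    [0.76,-0.8,0,0,0,0.112,1],
    [0.76,-0.8,0,0,0,0.112,1],
    [0.76,-0.8,0,0,0,0.112,1],
    [0.76,-0.8,0,0,0,0.112,1],
    [0.76,-0.8,0,0,0,0.112,1]
  ]
}}

```text
time_s: 1.73
position: [0.3219, -0.3097, 0.2339]
tcp_rot: [[0.997, -0.082, -0.0], [-0.082, -0.997, -0.0], [0.0, 0.0, -1.0]]
force: [0.3, -0.7, 0.6]
opening: 1.002
grasp_force: 0.0
```

Request:
{"api": "move_arm", "payload": {
  "increments": [
    [0.433,-1,0.0,0,0,0,1],
    [0.433,-1,0.0,0,0,0,1],
    [0.433,-1,0,0,0,0,1],
    [0.433,-1,0,0,0,0,1],
    [0.433,-1,0,0,0,0,1],
    [0.433,-1,0,0,0,0,1],
    [0.433,-1,0.1,0,0,0,1],
    [0.433,-1,0.1,0,0,0,1],
    [0.433,-1,0.1,0,0,0,1],
    [0.433,-1,0.1,0,0,0,1]
  ]
}}

```text
time_s: 2.57
position: [0.4772, -0.0236, 0.2028]
tcp_rot: [[0.997, -0.083, -0.001], [-0.083, -0.997, -0.0], [-0.001, 0.0, -1.0]]
force: [-0.5, 0.3, 0.6]
opening: 0.998
grasp_force: 0.0
```

Run:
```python
from h import *
st();c=cap('wrist','w1.png');print(c['eye'],proj(c,[.476,-.021,.106]),proj(c,[.476,-.021,.046]))
print(nets.find_in('wrist','handle')[:2])
```

```text
2.5667 [ 0.4772 -0.0236  0.2028] [[0.997, -0.083, -0.001], [-0.083, -0.997, -0.0], [-0.001, 0.0, -1.0]] [-0.5  0.3  0.6] 0.9980326317110423 0.0
[ 0.54503809 -0.02963628  0.35292804] [315.5940815  209.00624833] [316.31389442 190.9493693 ]
[{'location': [313.3, 138.0], 'conf': 0.71}, {'location': [295.9, 95.3], 'conf': 0.53}]
```

View pics/w1.png

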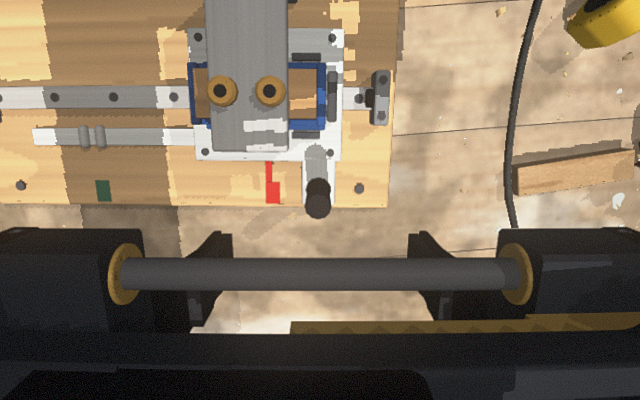

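The wrist view shows the handle top at about (318,204), the brass bushes at (222,90) and (269,90), the red mark at (270,183) and the green mark at (103,190).

Run:
```python
from h import *
c=cap('wrist')
print('handle',at(c,(318,204),.106))
P=[at(c,p,.046) for p in((198,37),(336,37),(330,153),(205,152))];print(np.round(P,4).tolist(),np.mean(P,0))
print('bush',at(c,(222,90),.134),at(c,(269,90),.134)); print('red/green',at(c,(270,190),.018),at(c,(103,190),.018))
print('stop R',at(c,(380,97),.046))
```

```text
handle [ 0.47915397 -0.02493922  0.106     ]
[[0.6134, 0.0625, 0.046], [0.603, -0.0505, 0.046], [0.5087, -0.0379, 0.046], [0.5193, 0.0718, 0.046]] [0.56108586 0.01146846 0.046     ]
bush [0.56261985 0.02584551 0.134     ] [ 0.55999522 -0.0025172   0.134     ]
red/green [0.47432186 0.02329903 0.018     ] [0.48912169 0.19024019 0.018     ]
stop R [ 0.5523842  -0.08406614  0.046     ]
```

Request:
{"api": "move_arm", "payload": {
  "increments": [
    [0.003,0.005,0.1,0,0,-0.001,1],
    [0.003,0.005,0.2,0,0,0.001,1],
    [0.003,0.005,0.3,0,0,0.001,1],
    [0.003,0.005,0.36,0,0,0.001,1],
    [0.003,0.005,0.4,0,0,0.001,1],
    [0.003,0.005,0.4,0,0,0.001,0.4],
    [0.003,0.005,0.4,0,0,0.001,0.1],
    [0.003,0.005,0.4,0,0,0.001,0],
    [0.003,0.005,0.4,0,0,0.001,0],
    [0.003,0.005,0.4,0,0,0.001,0]
  ]
}}

```text
time_s: 3.55
position: [0.4779, -0.026, 0.0847]
tcp_rot: [[0.996, -0.09, 0.003], [-0.09, -0.996, -0.001], [0.003, 0.001, -1.0]]
force: [-0.1, -0.4, -0.1]
opening: 0.705
grasp_force: 0.0
```

Request:
{"api": "move_arm", "payload": {
  "increments": [
    [0,0,0.005,0,0,0,0],
    [0,0,0.005,0,0,0,0],
    [0,0,0.005,0,0,0,0],
    [0,0,0.005,0,0,0,0],
    [0,0,0.005,0,0,0,0],
    [0,0,0.005,0,0,0,0],
    [0,0,0.005,0,0,0,0],
    [0,0,0.005,0,0,0,0]
  ]
}}

```text
time_s: 4.22
position: [0.4771, -0.0242, 0.082]
tcp_rot: [[0.996, -0.09, 0.0], [-0.09, -0.996, 0.002], [-0.0, -0.002, -1.0]]
force: [0.9, 5.9, 1.3]
opening: 0.218
grasp_force: 30.0
```

Request:
{"api": "move_arm", "payload": {
  "increments": [
    [0,-0.04,0,0,0,0,0],
    [0,-0.1,0,0,0,0,0],
    [0,-0.17,0,0,0,0,0],
    [0,-0.24,0,0,0,0,0],
    [0,-0.31,0,0,0,0,0],
    [0,-0.38,0,0,0,0,0],
    [0,-0.45,0,0,0,0,0],
    [0,-0.51,0,0,0,0,0],
    [0,-0.55,0,0,0,0,0],
    [0,-0.57,0,0,0,0,0]
  ]
}}

```text
time_s: 5.05
position: [0.4934, 0.1466, 0.0821]
tcp_rot: [[0.996, -0.089, 0.002], [-0.089, -0.996, 0.001], [0.002, -0.001, -1.0]]
force: [1.8, 3.4, -2.6]
opening: 0.217
grasp_force: 30.0
```

Request:
{"api": "move_arm", "payload": {
  "increments": [
    [0,0,0,0,0,0,0],
    [0,0,0,0,0,0,0],
    [0,0,0,0,0,0,0]
  ]
}}

```text
time_s: 5.3
position: [0.4934, 0.1463, 0.0821]
tcp_rot: [[0.996, -0.091, 0.002], [-0.091, -0.996, 0.003], [0.002, -0.003, -1.0]]
force: [2.7, 8.7, -1.6]
opening: 0.22
grasp_force: 30.0
```

Run:
```python
from h import *
st();c=cap('top','t2.png');i=c['image'];cv2.imwrite('pics/t2.png',cv2.resize(i[150:290,190:390],None,fx=4,fy=4,interpolation=2))
```

```text
5.3 [0.4934 0.1463 0.0821] [[0.996, -0.091, 0.002], [-0.091, -0.996, 0.003], [0.002, -0.003, -1.0]] [ 2.7  8.7 -1.6] 0.21992136224109643 29.993623613845557
```

View pics/t2.png

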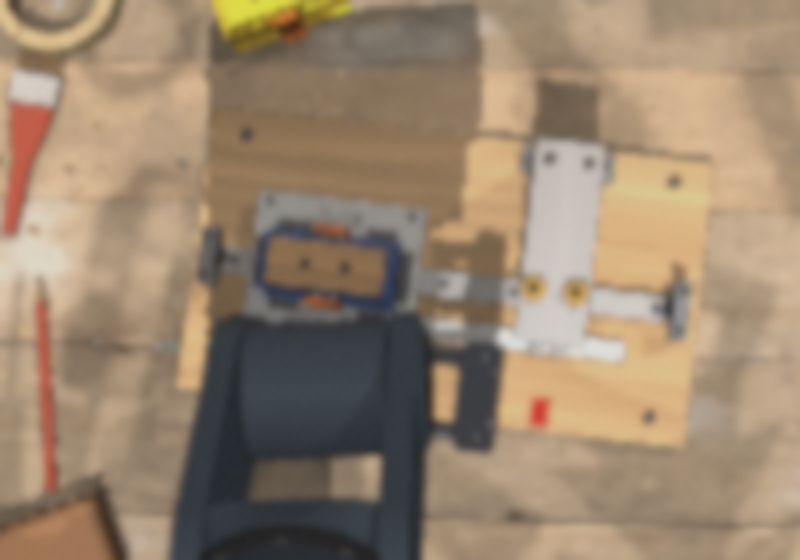

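The carriage is clear of the bridge and the cassette, at crop (325,265), stands at the unloading station with both orange catches visible. I'll release the handle and rise.

Request:
{"api": "move_arm", "payload": {
  "increments": [
    [0,0,0,0,0,0,0.5],
    [0,0,0,0,0,0,1],
    [0,0,0,0,0,0,1],
    [0,0,0,0,0,0,1],
    [0,0,0,0,0,0,1],
    [0,0,0,0,0,0,1],
    [0,0,-0.1,0,0,0,1],
    [0,0,-0.2,0,0,0,1],
    [0,0,-0.3,0,0,0,1],
    [0,0,-0.4,0,0,0,1]
  ]
}}

```text
time_s: 6.18
position: [0.4917, 0.1446, 0.2031]
tcp_rot: [[0.996, -0.089, -0.001], [-0.089, -0.996, -0.0], [-0.001, 0.0, -1.0]]
force: [0.5, 0.5, 0.0]
opening: 0.896
grasp_force: 0.0
```

Run:
```python
from h import *
s=st();print(s['joint_positions']);c=cap('wrist','w3.png')
ex=np.array([.9962,-.0872,0]);ey=np.array([.0872,.9962,0])
seat=np.array([.5613,.0115,.046])+.17*ey
print(seat,proj(c,seat+[0,0,.054]),proj(c,seat-.08*ex-.045*ey+[0,0,.06]))
```

```text
6.1833 [0.4917 0.1446 0.2031] [[0.996, -0.089, -0.001], [-0.089, -0.996, -0.0], [-0.001, 0.0, -1.0]] [0.5 0.5 0. ] 0.8956772840772672 0.0
[ 3.88941466e+00  2.40652347e+01  9.99138560e+01 -9.38483270e-03
  5.61040112e+01  9.90176508e+01]
[0.576124 0.180854 0.046   ] [256.29240578  92.82047732] [321.08584366 205.79552025]
```

View pics/w3.png

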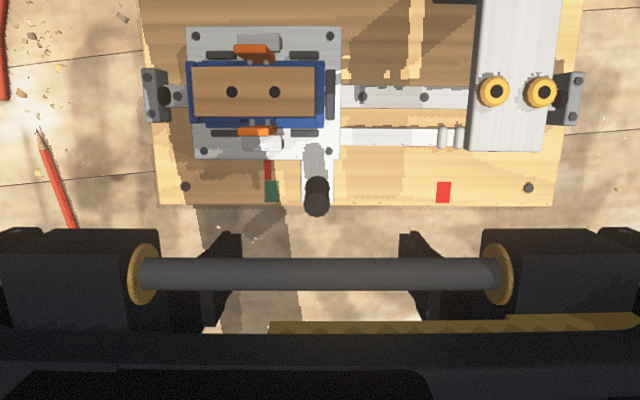

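The pointer at (268,170) sits by the green mark (271,190). The block's holes are at (232,91) and (275,91), and the catch tops at (254,131) and (254,50).

Run:
```python
from h import *
c=cap('wrist')
h=[at(c,p,.1) for p in((232,91),(275,91))];print('holes',h,np.mean(h,0))
k=[at(c,p,.108) for p in((254,131),(254,46))];print('catch',k,np.mean(k,0))
P=[at(c,p,.046) for p in((195,37),(330,36),(329,151),(203,151))];print('seat',np.mean(P,0))
print('handle',at(c,(317,203),.106))
g=at(c,(271,190),.018);print(g)
s=bot.read_state();t=np.mean(h,0);d=t-s['position'];d[2]=0;print(s['tcp_rot'].T@d/.3 if hasattr(s['tcp_rot'],'T') else np.array(s['tcp_rot']).T@d/.3)
```

```text
holes [array([0.58453115, 0.19980292, 0.1       ]), array([0.58164831, 0.16912778, 0.1       ])] [0.58308973 0.18446535 0.1       ]
catch [array([0.55530374, 0.18622487, 0.108     ]), array([0.61146837, 0.17894055, 0.108     ])] [0.58338606 0.18258271 0.108     ]
seat [0.58304691 0.18540583 0.046     ]
handle [0.49841174 0.14655319 0.106     ]
[0.49391322 0.1939618  0.018     ]
[ 0.27890696 -0.15670789  0.00318032]
```

Request:
{"api": "move_arm", "payload": {
  "increments": [
    [0.265,-0.155,0,0,0,-0.5,1],
    [0.265,-0.155,0,0,0,-0.5,1],
    [0.265,-0.155,0,0,0,-0.5,1],
    [0.265,-0.155,0,0,0,-0.5,1],
    [0.265,-0.155,0,0,0,-0.5,1],
    [0.265,-0.155,0,0,0,-0.5,1],
    [0.265,-0.155,0,0,0,-0.5,1],
    [0.265,-0.155,0,0,0,-0.5,1],
    [0.265,-0.155,0,0,0,-0.5,1],
    [0.265,-0.155,0,0,0,-0.5,1]
  ]
}}

```text
time_s: 7.12
position: [0.5748, 0.1838, 0.2007]
tcp_rot: [[0.393, 0.92, -0.003], [0.92, -0.393, -0.0], [-0.001, -0.002, -1.0]]
force: [-0.3, -0.5, 0.3]
opening: 0.998
grasp_force: 0.0
```

Request:
{"api": "move_arm", "payload": {
  "increments": [
    [0,0,0,0,0,-0.102,1],
    [0,0,0,0,0,-0.102,1],
    [0,0,0,0,0,-0.102,1],
    [0,0,0,0,0,-0.102,1],
    [0,0,0,0,0,-0.102,1],
    [0,0,0,0,0,-0.102,1]
  ]
}}

```text
time_s: 7.62
position: [0.5753, 0.184, 0.2014]
tcp_rot: [[0.091, 0.996, -0.001], [0.996, -0.091, -0.0], [-0.0, -0.001, -1.0]]
force: [0.1, 0.5, 0.4]
opening: 1.0
grasp_force: 0.0
```

Run:
```python
from h import *
s=st();c=cap('wrist','w4.png');c=cap('top');cv2.imwrite('pics/t4.png',c['image']);print(proj(c,[.58,.183,.1]))
```

```text
7.6167 [0.5753 0.184  0.2014] [[0.091, 0.996, -0.001], [0.996, -0.091, -0.0], [-0.0, -0.001, -1.0]] [0.1 0.5 0.4] 1.000147226645237 0.0
[270.94726419 214.05331078]
```

View pics/w4.png

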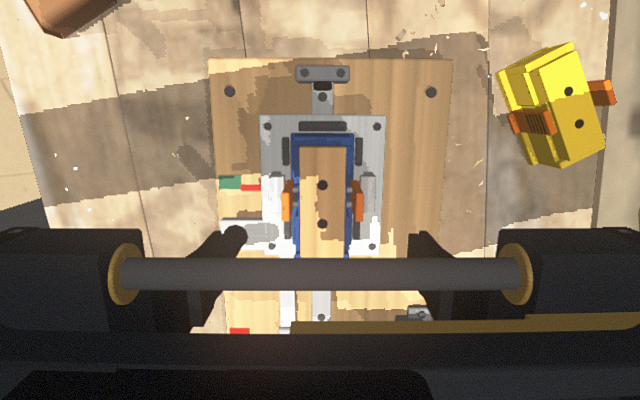

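The view shows the front catch at (286,200), the back catch at (359,200), block holes at (323,185) and (322.5,223), the pointer at (251,188) level with the green mark at (230,183), and the yellow decoy away to the right.

Run:
```python
from h import *
c=cap('wrist');s=bot.read_state();R=np.array(s['tcp_rot']);p=np.array(s['position'])
for a,b,z in(((323,185),(322.5,223),.1),((286,201),(359,201),.1),((264,126),(380,126),.046)):
    m=(at(c,a,z)+at(c,b,z))/2;print(m.round(4),(R.T@(m-p)).round(4),np.linalg.norm(at(c,a,z)-at(c,b,z)).round(4))
c=viewer.capture('top');print([ (r['location'],at(c,r['location'],.1).round(3)) for r in nets.find_in('top','cassette')[:3]])
```

```text
[0.5781 0.1836 0.1   ] [-0.0003  0.0026  0.1019] 0.0294
[0.5782 0.1861 0.1   ] [0.0022 0.0025 0.1019] 0.0544
[0.5829 0.2386 0.046 ] [0.0549 0.0024 0.1559] 0.0997
[([284.1, 217.8], array([0.57 , 0.144, 0.1  ])), ([264.2, 148.4], array([0.775, 0.21 , 0.1  ])), ([324.8, 221.9], array([0.561, 0.025, 0.1  ]))]
```

Request:
{"api": "move_arm", "payload": {
  "increments": [
    [0.003,0.009,0.08,0,0,0.0,1],
    [0.003,0.009,0.17,0,0,0,1],
    [0.003,0.009,0.25,0,0,0,1],
    [0.003,0.009,0.31,0,0,0,1],
    [0.003,0.009,0.35,0,0,0,1],
    [0.003,0.009,0.378,0,0,0,1],
    [0.003,0.009,0.378,0,0,0,1],
    [0.003,0.009,0.378,0,0,0,1],
    [0.003,0.009,0.378,0,0,0,0.7]
  ]
}}

```text
time_s: 8.62
position: [0.5794, 0.185, 0.0898]
tcp_rot: [[0.09, 0.996, 0.002], [0.996, -0.09, 0.0], [0.001, 0.002, -1.0]]
force: [-0.2, 0.1, 0.1]
opening: 0.972
grasp_force: 0.0
```

Request:
{"api": "move_arm", "payload": {
  "increments": [
    [0,0,0,0,0,0,0.5],
    [0,0,0,0,0,0,0.3],
    [0,0,0,0,0,0,0.3],
    [0,0,0,0,0,0,0.3],
    [0,0,0,0,0,0,0.3],
    [0,0,0,0,0,0,0.3],
    [0,0,0,0,0,0,0.3]
  ]
}}

```text
time_s: 9.2
position: [0.5772, 0.185, 0.0894]
tcp_rot: [[0.09, 0.996, -0.003], [0.996, -0.09, 0.0], [-0.0, -0.003, -1.0]]
force: [-4.1, -0.5, 8.4]
opening: 0.533
grasp_force: 30.0
```

Request:
{"api": "move_arm", "payload": {
  "increments": [
    [0,0,-0.015,0,0,0,0.2],
    [0,0,-0.04,0,0,0,0.2],
    [0,0,-0.08,0,0,0,0.2],
    [0,0,-0.12,0,0,0,0.2],
    [0,0,-0.17,0,0,0,0.2],
    [0,0,-0.22,0,0,0,0.2],
    [0,0,-0.27,0,0,0,0.2],
    [0,0,-0.31,0,0,0,0.2],
    [0,0,-0.333,0,0,0,0.2],
    [0,0,-0.333,0,0,0,0.2]
  ]
}}

```text
time_s: 10.03
position: [0.5799, 0.185, 0.1912]
tcp_rot: [[0.089, 0.996, 0.005], [0.996, -0.089, 0.001], [0.001, 0.005, -1.0]]
force: [0.1, 0.3, -3.6]
opening: 0.528
grasp_force: 30.0
```

Request:
{"api": "move_arm", "payload": {
  "increments": [
    [0,0,0,0,0,0,0.2],
    [0,0,0,0,0,0,0.2],
    [0,0,0,0,0,0,0.2],
    [0,0,0,0,0,0,0.2],
    [0,0,0,0,0,0,0.2],
    [0,0,0,0,0,0,0.2],
    [0,0,0,0,0,0,0.2],
    [0,0,0,0,0,0,0.2]
  ]
}}

```text
time_s: 10.7
position: [0.5784, 0.1848, 0.1884]
tcp_rot: [[0.089, 0.996, -0.0], [0.996, -0.089, -0.0], [-0.0, -0.0, -1.0]]
force: [0.8, 0.5, -2.9]
opening: 0.526
grasp_force: 30.0
```

Run:
```python
from h import *
st();c=cap('side');a=cv2.resize(c['image'][130:330,150:420],None,fx=2.9,fy=2.9,interpolation=2);cv2.imwrite('pics/s5.png',a);cap('wrist','w5.png')
```

```text
10.7 [0.5784 0.1848 0.1884] [[0.089, 0.996, -0.0], [0.996, -0.089, -0.0], [-0.0, -0.0, -1.0]] [ 0.8  0.5 -2.9] 0.5262805654889227 29.999388456344604
```

View pics/s5.png

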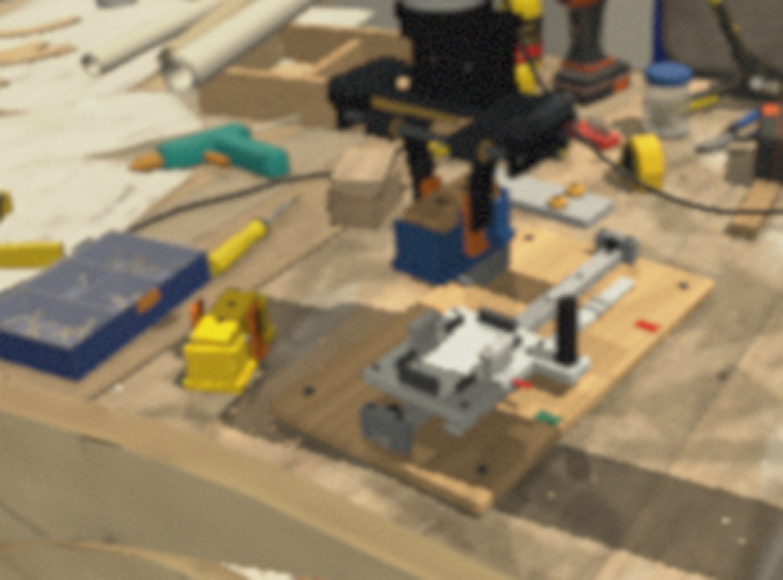

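View pics/w5.png

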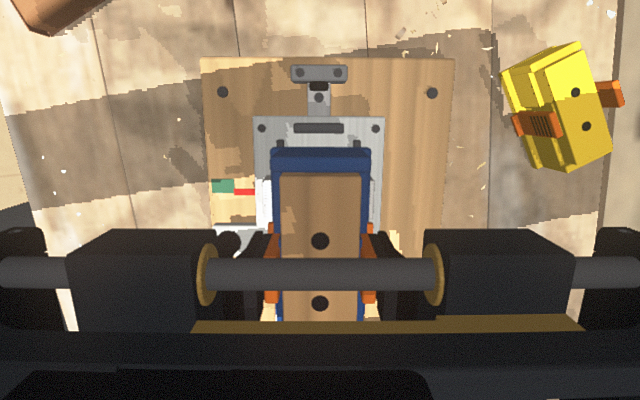

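The cassette is held level, about 10 cm above the carriage. The carriage pointer at (245,191) is still level with the green mark at (223,186), and nothing else has moved.

```bash
python3 -c "
from h import *
print(workorder.hand_in())"
```

```text
the job is handed in; nothing more can be done
None
```

The carriage is in the unloading station, and the blue cassette is unlatched and held still and level about 10 cm above it. I handed the job in at about 10.7 s of the 51 s allowed; the hand-in gave no verdict.

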